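# Lay the spice caddy on its back and load it

## Robot

A 7-joint arm with a two-finger parallel gripper is mounted at the origin on the work surface. World frame = base frame: x ahead of the robot, y to its left, z up, the work surface at z = 0. Lengths are in m, angles in rad, forces in N, time in s.
With the tool pointing down it reaches from about 0.4 to 0.85 m from the base axis. Payload 4.5 kg.
Tool frame: the origin (TCP) lies at the very end of the fingers, on their centre line; the grasp point (between the pads) lies 19 mm behind it (tcp_to_grasp is the z of the grasp point in the tool frame, in m); z points along the fingers, y is the line along which they close (so a half turn about z gives the same grasp; the last joint's range is limited). The gripper opens to 88 mm and grips with 3 to 60 N. Pads are 18 mm wide; open, the fingers measure 123 mm over their backs; the gripper's body (75 mm by 187 mm) begins 45 mm behind the grasp point.
Start: joints at [1.218, 0.689, -0.195, 1.565, 0.157, 0.902, -0.215], TCP at [0.236, -0.579, 0.239] pointing down, gripper open.
Joint ranges: [-3.01, 3.01], [-0.46, 2.08], [-1.47, 1.51], [0.13, 2.56], [-1, 4.14], [0.04, 2.09], [-2.66, 2.66]. Speed limits (rad/s): [2.57, 2.57, 3.14, 3.14, 3.14, 3.14, 3.14].

## Interface

Orientations are given as a unit quaternion [x, y, z, w].
In Python, from plant import * gives the robot as it stands. The module is installed in compiled form; this text tells all that it offers.
- The arm moves only by the shell command python3 -m jog 'ROWS' [OPENING] [FORCE]. ROWS is JSON, a list that holds one entry, the list of rows, each a list of 6 numbers: the shift along the tool's x, y, z in m, then the turn, a rotation vector about the tool's x, y, z in rad. In form: [[[dx, dy, dz, ax, ay, az], ...]]. A call has 1 to 12 rows; each row shifts and turns the commanded pose from where the row before left it, along the tool's axes as they then stand; what a row does not reach is not made up. A row lasts 1/8 s, in which the tool goes at most 62.5 mm and 10.7 degrees, less where a joint would pass 70% of its speed; a pose out of reach is approached as far as the arm can. A call with a gripper value outside its range is refused whole. OPENING is the finger opening in m, from 0 to 0.0881, set as the call begins (- or left out, the last holds). The fingers move at their own pace and stop on an object; FORCE is the grip in N (left out, the last holds). Time passes only in rows, so rows that do not move let the fingers close. It gives the time, the measured TCP pose, the force, the opening and the grip force at its end, in the units of the state.
- get_state(): the state, without advancing time (a new reading comes with each control period).
- snapshot(name): name is "side" or "top" or "wrist"; returns a dict with "frame" (420x560x3 uint8, red, green, blue), "mtx" (3x3 intrinsics, pixels), "xyz" and "orientation" of the camera in the world; the wrist camera has in their place "mount" (4x4, takes a point from camera to tool coordinates, whose origin is the TCP and whose axes are the flange's). Camera axes: x right, y down, z forward; pixel columns grow to the right and rows downward; lengths in m; the calibration is good to about 2 mm. A picture is of the moment at which its call begins: read the wrist's pose just before it. There is no depth.
- finish_job(): hands the job in; it is judged then, once.
The state is a dict: "clock": time; "q": joint angles; "qd": joint speeds; "joint_torque": joint torques, N m; "tool_pos": TCP position; "eef_rot": TCP orientation; "contact_force": force on the tool from outside, world axes, zero at the start; "moment": the same for the moment, N m; "opening": opening from 0.0 (shut) to 1.0 (fully open); "finger_force": force on a finger pad.
Only numpy, scipy, OpenCV 4.12 (cv2) and the standard library are available. Lean on these libraries where they do the work, as an engineer would, in place of code of your own. Each camera call takes 0.05 s, during which the arm holds its last target. There are 200 camera calls.

## Task

Push the tall wooden spice caddy over at its top so that it tips across the edge of the marble board, without lifting it, and lies flat on its back on the board with its pockets facing up and its foot still at the board's edge. Then take the red-lidded and the blue-lidded steel tins out of the slanted rack and drop each upright, fully down, into a pocket of its own; any free pocket will do. Leave the green bottle and all the other kitchen things where they are.

Things in the scene. Friction and masses are not known exactly. Their poses are not given: they have to be found in the camera images.
- caddy: Tall wooden spice caddy, 0.35 to 0.65 kg, loose, standing on end at the start: 200 mm tall (own z), 118 mm wide (own y), 66 mm deep (own x). Origin: centre of its foot. Own +x points to its closed back, which faces the board; own -x is the open front with pockets. A solid dark band across the front at z = 174 to 200 mm is the place to push. On its back, own +x points down.
- caddy_front (a point): Centre of the caddy's open front (caddy x = -33, y = 0, z = 93 mm; axes as the caddy). Six square pockets open here, each 50 x 50 mm and 48 mm deep (along own +x): two across, centres at y = -28 and +28 mm, by three up, at z = -56, 0 and +56 mm from this point; walls between them 6 mm thick.
- caddy_heel (a point): Middle of the caddy's lower back edge (own x = +33, y = 0, z = 0 mm), the edge that the board blocks; axes as the caddy.
- board: Fixed marble board, 220 mm (own x) x 200 mm (own y), 12 mm thick. Origin: centre of its underside, on the work surface. The caddy stands on the work surface 1 to 10 mm off the middle of the board's edge at own x = -110 mm, and is to fall towards own +x.
- board_edge (a point): Middle of the board's upper edge on the caddy's side (own x = -110, z = 12 mm); axes as the board.
- rack: Fixed white plastic rack with three wells in a row along its own y (at y = -80, 0 and +80 mm), whose axes lean 30 degrees from vertical, tops towards own -x (the robot's side). Origin: under the middle well, on the work surface. Wells are 48 x 48 mm and 42 mm deep, floor centres 40 mm above the surface at own x = 0. The tins and bottle stand in them in any order.
- tin_red_center (a point): Round steel tin with a red lid (fixed on), 42 mm diameter, 80 mm long, about 0.11 kg; the point is the centre of the tin, own z along its axis towards the lid. It leans with its well; 38 mm of its length stands out of the well.
- tin_blue_center (a point): The same with a blue lid.
- bottle_center (a point): Green glass bottle with a brass cap, 40 mm diameter, 95 mm long, in the third well; the point lies on its axis 45 mm from its foot. To be left alone.
- shaker: Empty glass shaker, 84 mm across the rim, 130 mm tall; origin under its centre. Bystander.
- spatula: Yellow silicone spatula, 240 mm long, lying flat beyond the board and rack. Bystander.
- tumbler: Small steel tumbler, 70 mm across, 85 mm tall; origin under its centre. Bystander, near the robot.
- katori: Small brass bowl, 84 mm across, 38 mm tall; origin under its centre. Bystander.
- mortar: Marble mortar, 96 mm across, 75 mm tall; origin under its centre. Bystander.

How it is judged:
By the outcome, as a careful person would: the job done as asked, in the order asked, and still so for the second after the job is handed in, with the robot touching nothing.
It also fails if it takes over 66 s, if anything falls off the work surface, if the arm or the gripper's body presses on something with over 40 N, if the wrist force passes 120 N, or if a joint passes its speed limit or range.

## Working session

There is one attempt and no reset: what is moved stays moved. The work goes in short steps, Python scripts to look and compute and a shell command to move; the robot and the scene stay as the last step left them, time stands still between calls to the robot, and variables do not carry over. Pictures are saved under pics/ and viewed, at most 10 in all, crops included, and the job is handed in when it is done.

```bash
mkdir -p pics
python3 - <<'E'
from plant import *
import cv2,numpy as np,json
s=get_state(); print(s)
for n in ("side","top"):
    d=snapshot(n); cv2.imwrite(f"pics/{n}0.png",cv2.cvtColor(d["frame"],cv2.COLOR_RGB2BGR))
    np.savez(f"{n}0.npz",**{k:np.array(v) for k,v in d.items()})
    print(n,d["mtx"],d["xyz"],d["orientation"])
E
```

```text
{'clock': 0.0, 'q': array([ 1.21776538,  0.68996086, -0.1944555 ,  1.56632993,  0.15730403,
        0.90249438, -0.21509092]), 'qd': array([ 0.00083425,  0.0011346 , -0.00051073,  0.000471  ,  0.00081865,
       -0.00154936,  0.0010878 ]), 'joint_torque': array([ 3.96849364e-04, -5.27560437e+01, -1.26677223e+00, -1.53428900e+01,
       -5.26194088e-02,  6.58022487e-03,  1.73735693e-04]), 'tool_pos': array([ 0.23547338, -0.5782732 ,  0.23792674]), 'eef_rot': array([ 9.81348347e-01,  1.92235814e-01, -2.57282729e-04, -8.65069368e-04]), 'contact_force': array([-0.4176932 , -0.39142904,  0.35320944]), 'moment': array([0.00471472, 0.01777172, 0.01142446]), 'finger_force': 0.0, 'opening': 1.000685217508354}
side [[510.36482702   0.         279.75325375]
 [  0.         510.36482702 203.21249634]
 [  0.           0.           1.        ]] [-0.1801302   1.02687606  0.99427702] [-0.30902998  0.83695198 -0.42801166  0.14428401]
top [[431.88840733   0.         282.73413983]
 [  0.         431.88840733 207.36937782]
 [  0.           0.           1.        ]] [0.43871603 0.08172332 1.21055143] [-0.6991055   0.71273029 -0.03713094  0.04345487]
```

View pics/side0.png

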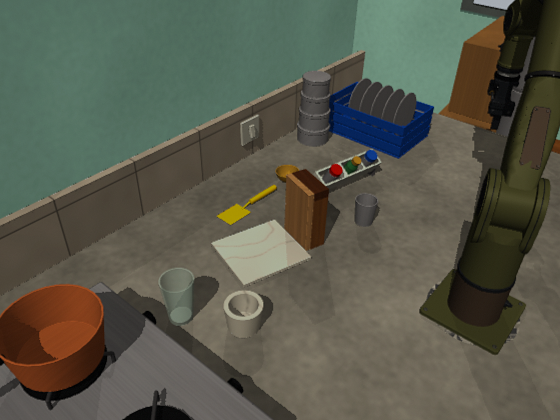

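View pics/top0.png

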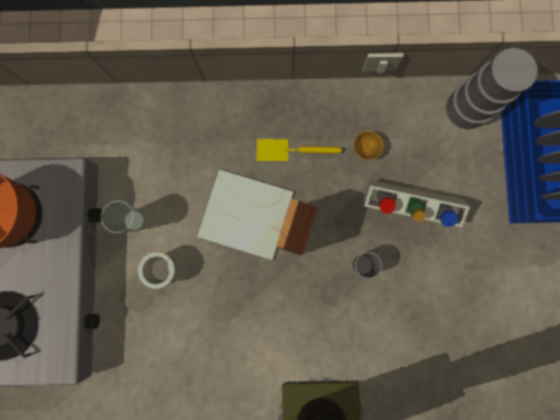

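Top view: board corners are about (221,170), (293,190), (275,259), (198,238). The caddy is at about (298,225), with its dark top to the right. Lids are red (388,205), green/brass (418,210) and blue (449,218), in the rack. The tumbler is at (368,264). In the side view, the lids are red (336,170) and blue (371,155).

```bash
cat > h.py <<'E'
import numpy as np,cv2
from scipy.spatial.transform import Rotation as R
def load(n): return dict(np.load(n+".npz"))
def ray(d,uv):
    r=R.from_quat(d["orientation"]).as_matrix()@np.linalg.inv(d["mtx"])@np.array([uv[0],uv[1],1.])
    return d["xyz"],r/np.linalg.norm(r)
def onz(d,uv,z):
    o,r=ray(d,uv); return o+r*(z-o[2])/r[2]
def proj(d,p):
    c=d["mtx"]@R.from_quat(d["orientation"]).as_matrix().T@(np.array(p)-d["xyz"]); return c[:2]/c[2]
def tri(d1,u1,d2,u2):
    o1,r1=ray(d1,u1);o2,r2=ray(d2,u2)
    t=np.linalg.lstsq(np.c_[r1,-r2],o2-o1,rcond=None)[0]
    a=o1+t[0]*r1;b=o2+t[1]*r2
    return (a+b)/2,np.linalg.norm(a-b)
def blobs(m,k=1,amin=20):
    cs,_=cv2.findContours(m.astype(np.uint8),cv2.RETR_EXTERNAL,cv2.CHAIN_APPROX_NONE)
    return sorted([c for c in cs if cv2.contourArea(c)>amin],key=cv2.contourArea)[::-1][:k]
def cen(c):
    m=cv2.moments(c); return np.array([m["m10"]/m["m00"],m["m01"]/m["m00"]])
def hsv(d): return cv2.cvtColor(d["frame"],cv2.COLOR_RGB2HSV).astype(int)
E
python3 - <<'E'
from h import *
np.set_printoptions(precision=4,suppress=True)
T=load("top0");S=load("side0")
out={}
for nm,d in (("top",T),("side",S)):
    h=hsv(d);H,Sa,V=h[...,0],h[...,1],h[...,2]
    m={"red":((H<6)|(H>174))&(Sa>180)&(V>90),"blue":(H>105)&(H<125)&(Sa>170)&(V>110),
       "green":(H>45)&(H<85)&(Sa>120)&(V<120),"wood":(H<18)&(Sa>110)&(V>40)}
    for k in m:
        mm=m[k].copy()
        if nm=="top": mm[:160]=0;mm[300:]=0;mm[:,:190]=0;mm[:,480:]=0
        else: mm[:140]=0;mm[260:]=0;mm[:,:280]=0;mm[:,382:]=0
        b=blobs(mm,2,8)
        for c in b: print(nm,k,cen(c),cv2.contourArea(c),cv2.boundingRect(c))
        if b: out[nm,k]=b[0]
for k in("red","blue"):
    if ("top",k) in out and ("side",k) in out: print(k,tri(T,cen(out["top",k]),S,cen(out["side",k])))
# board
h=hsv(T);m=(h[...,1]<60)&(h[...,2]>150);m[:,:190]=0;m[:160]=0;m[280:]=0;m[:,310:]=0
c=blobs(m)[0];hull=cv2.convexHull(c)
r=cv2.minAreaRect(np.array([onz(T,p[0],.012)[:2] for p in hull],np.float32)*1000);print("board",r,cv2.boxPoints(r))
# dark top of caddy
wood=(h[...,0]<18)&(h[...,1]>110)
for nm,rg in(("dark",(30,125)),("light",(125,256))):
    m=wood&(h[...,2]>=rg[0])&(h[...,2]<rg[1]);m[:,:265]=0;m[:,330:]=0;m[:180]=0;m[270:]=0
    c=blobs(m)[0];rr=cv2.minAreaRect(np.array([onz(T,p[0],.2)[:2] for p in c],np.float32)*1000)
    print(nm,rr,cv2.boxPoints(rr))
# rack white
m=(h[...,1]<60)&(h[...,2]>130);m[:,:350]=0;m[:,480:]=0;m[:180]=0;m[235:]=0
c=np.concatenate(blobs(m,4));rr=cv2.minAreaRect(c);print("rack px",rr)
im=np.hstack([cv2.resize(T["frame"][165:275,190:330],None,fx=4,fy=4)[:440],cv2.resize(T["frame"][175:235,355:475],(240,120))[:0].reshape(0,240,3) if 0 else np.zeros((440,0,3),np.uint8)])
im2=cv2.resize(T["frame"][175:235,355:495],(560,240))
im=cv2.resize(np.vstack([im,im2]),(494,600))
cv2.imwrite("pics/crop.png",im[...,::-1])
E
```

```text
top red [387.0727 204.9515] 165.0 (380, 198, 15, 15)
top blue [449.0485 218.7522] 130.5 (442, 213, 15, 13)
top green [415.3472 206.8611] 12.0 (412, 205, 8, 7)
top wood [296.8469 226.3915] 1321.5 (277, 199, 41, 55)
top wood [387.1106 205.097 ] 220.0 (379, 197, 18, 18)
side red [335.6648 169.2629] 87.5 (330, 164, 12, 11)
side blue [371.5403 154.3441] 62.0 (367, 150, 10, 10)
side green [349.7155 166.9384] 78.5 (344, 161, 13, 13)
side wood [304.9532 209.1098] 2624.0 (284, 169, 45, 82)
side wood [335.2885 169.9832] 119.0 (329, 164, 14, 13)
red (array([ 0.5651, -0.1789,  0.1048]), np.float64(0.0030655311798466964))
blue (array([ 0.5259, -0.3347,  0.1075]), np.float64(0.003818664003018036))
board ((560.1650390625, 197.11883544921875), (216.7820281982422, 196.13648986816406), 71.95999145507812) [[433.3511 124.4261]
 [619.8456  63.6864]
 [686.9789 269.8115]
 [500.4844 330.5513]]
dark ((508.107421875, 54.45360565185547), (58.8240966796875, 119.75650024414062), 70.13382720947266) [[441.7977  47.14  ]
 [554.4273   6.4438]
 [574.4172  61.7672]
 [461.7875 102.4634]]
light ((517.7841186523438, 80.09324645996094), (16.155691146850586, 117.40522003173828), 71.32948303222656) [[459.5848  91.2327]
 [570.8116  53.6483]
 [575.9835  68.9538]
 [464.7567 106.5382]]
rack px ((416.48895263671875, 206.04989624023438), (101.86907196044922, 21.913433074951172), 12.458247184753418)
```

View pics/crop.png

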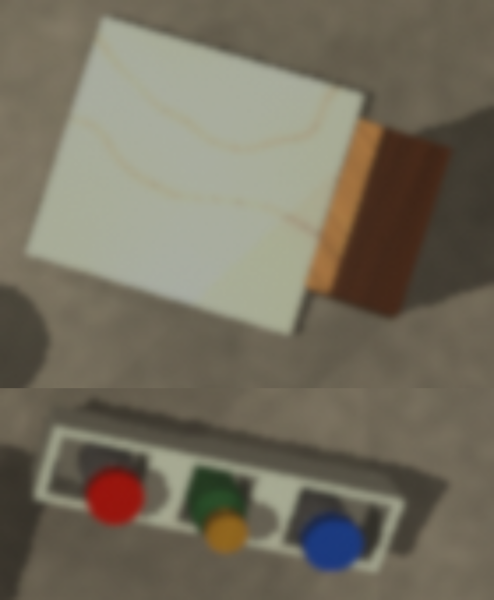

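The crop confirms the caddy's light back faces the board. Red and blue are in the outer wells, with the bottle in the middle. Next I go behind the caddy's front.

```bash
cat >> h.py <<'E'
def down(phi): # tool down, tool x at world angle phi (deg)
    return R.from_euler("z",phi,degrees=True)*R.from_euler("x",180,degrees=True)
def tilt(xa,a): # tool z = a, tool x as near xa as can be
    z=np.array(a)/np.linalg.norm(a);x=np.array(xa)-np.dot(xa,z)*z;x/=np.linalg.norm(x)
    return R.from_matrix(np.c_[x,np.cross(z,x),z])
def go(s,p,rot):
    """shift in present tool axes (mm), then rotvec (rad)"""
    r0=R.from_quat(s["eef_rot"])
    rv=(r0.inv()*rot).as_rotvec()
    print("shift mm",np.round(r0.inv().apply(np.array(p)-s["tool_pos"])*1000,1),"rotvec",np.round(rv,4),"deg",round(np.degrees(np.linalg.norm(rv)),1))
E
python3 - <<'E'
from h import *;from plant import *
s=get_state();go(s,[.4875,-.005,.24],down(72))
E
```

```text
shift mm [ 449.7 -435.9   -1.4] rotvec [-1.500e-03 -6.000e-04 -8.698e-01] deg 49.8
```

```bash
python3 -m jog '[[[0.0375,-0.0363,0,0,0,0],[0.0375,-0.0363,0,0,0,0],[0.0375,-0.0363,0,0,0,0],[0.0375,-0.0363,0,0,0,0],[0.0375,-0.0363,0,0,0,0],[0.0375,-0.0363,0,0,0,0],[0.0375,-0.0363,0,0,0,0],[0.0375,-0.0363,0,0,0,0],[0.0375,-0.0363,0,0,0,0],[0.0375,-0.0363,0,0,0,0],[0.0375,-0.0363,0,0,0,0],[0.0375,-0.0363,0,0,0,0]]]' 0.05 10
python3 -m jog '[[[0,0,0,0,0,-0.174],[0,0,0,0,0,-0.174],[0,0,0,0,0,-0.174],[0,0,0,0,0,-0.174],[0,0,0,0,0,-0.174],[0,0,0,0,0,0]]]'
python3 - <<'E'
from h import *;from plant import *
s=get_state();print(s["q"]);go(s,[.4875,-.005,.19],down(72))
d=snapshot("side");cv2.imwrite("pics/side1.png",cv2.resize(d["frame"][100:300,200:450],None,fx=3,fy=3)[...,::-1])
E
```

```text
clock: 1.6
tool_pos: [0.4885, -0.0041, 0.2385]
eef_rot: [0.981, 0.192, -0.0, 0.0]
contact_force: [-0.2, -0.0, 0.1]
opening: 0.569
finger_force: 0.0
clock: 2.35
tool_pos: [0.488, -0.0058, 0.2384]
eef_rot: [0.81, 0.587, -0.0, -0.0]
contact_force: [0.8, -0.2, 0.1]
opening: 0.565
finger_force: 0.0
[ 0.17298836  0.53211541 -0.39318264  1.96203104  0.30382286  0.70518097
 -0.72076999]
shift mm [ 0.6 -0.6 48.4] rotvec [-0.0008 -0.0001 -0.0018] deg 0.1
```

View pics/side1.png

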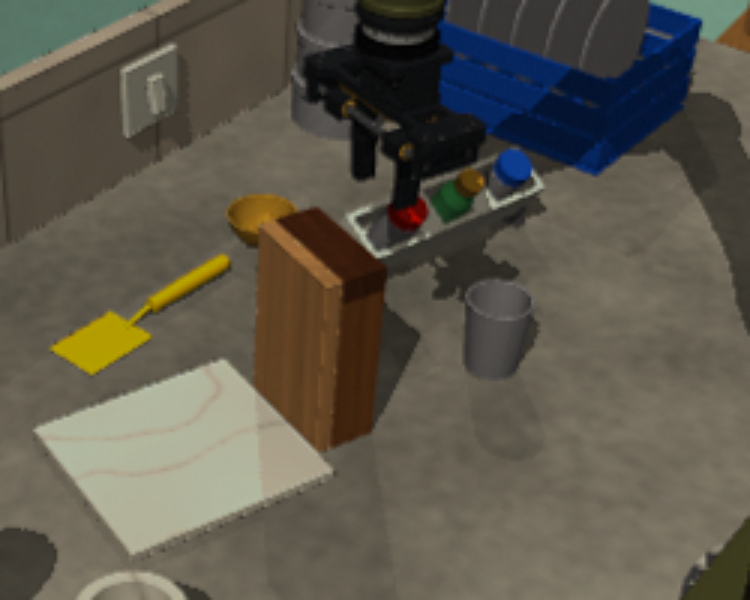

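The open fingers straddle the caddy's width, just in front of its dark band (about (360,160)–(405,190) in the crop). Next I lower to z≈0.19 and push.

```bash
python3 -m jog '[[[0,0,0.024,0,0,0],[0,0,0.024,0,0,0],[0.008,0,0,0,0,0],[0.008,0,0,0,0,0],[0.006,0,0,0,0,0],[0.005,0,0,0,0,0],[0.005,0,0,0,0,0],[0.005,0,0,0,0,0]]]'
python3 -m jog '[[[0.006,0,-0.001,0,0,0],[0.006,0,-0.001,0,0,0],[0.006,0,-0.001,0,0,0],[0.006,0,-0.001,0,0,0]]]'
```

```text
clock: 3.4
tool_pos: [0.4998, 0.0297, 0.1908]
eef_rot: [0.809, 0.588, 0.0, 0.0]
contact_force: [0.4, -0.5, 0.7]
opening: 0.57
finger_force: 0.3
clock: 3.9
tool_pos: [0.5072, 0.0529, 0.1948]
eef_rot: [0.809, 0.588, 0.0, -0.0]
contact_force: [0.3, 0.3, 0.1]
opening: 0.569
finger_force: 0.1
```

```bash
python3 -m jog '[[[0.006,0,-0.001,0,0,0],[0.006,0,-0.001,0,0,0],[0.006,0,-0.001,0,0,0],[0.006,0,-0.001,0,0,0],[0,0,0,0,0,0]]]'
python3 - <<'E'
from plant import *;import cv2
d=snapshot("side");cv2.imwrite("pics/side2.png",cv2.resize(d["frame"][130:290,200:400],None,fx=3,fy=3)[...,::-1])
E
```

```text
clock: 4.53
tool_pos: [0.5147, 0.0759, 0.1988]
eef_rot: [0.809, 0.588, 0.0, -0.0]
contact_force: [0.4, 0.6, -0.1]
opening: 0.567
finger_force: 0.0
```

View pics/side2.png

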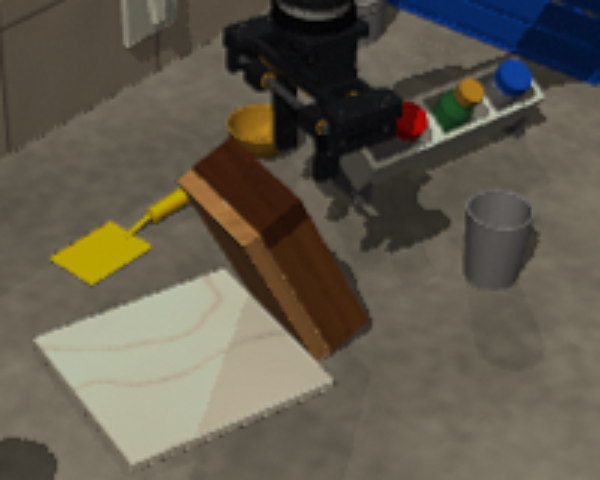

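The caddy is past balance, leaning about 30° and falling freely with the fingers clear of it. I back off while it lands.

```bash
python3 -m jog '[[[-0.01,0,-0.02,0,0,0],[-0.02,0,-0.02,0,0,0],[-0.02,0,-0.02,0,0,0],[-0.02,0,-0.02,0,0,0],[-0.03,0,-0.02,0,0,0],[-0.03,0,-0.02,0,0,0],[-0.02,0,0,0,0,0],[0,0,0,0,0,0]]]' 0.065
python3 - <<'E'
from plant import *;import cv2,numpy as np
for n in("side","top"):
    d=snapshot(n);np.savez(n+"3.npz",**d)
    f=d["frame"]; f=f[130:290,200:400] if n=="side" else f[160:290,190:350]
    cv2.imwrite(f"pics/{n}3.png",cv2.resize(f,(600,480))[...,::-1])
a=cv2.imread("pics/side3.png");b=cv2.imread("pics/top3.png")
cv2.imwrite("pics/both3.png",cv2.resize(np.hstack([a,b]),(800,320)))
s=get_state();d=snapshot("wrist");np.savez("wrist3.npz",frame=d["frame"],mtx=d["mtx"],mount=d["mount"],p=s["tool_pos"],q=s["eef_rot"]);print(d["mount"],d["mtx"])
E
```

```text
clock: 5.58
tool_pos: [0.4675, -0.0693, 0.3187]
eef_rot: [0.81, 0.586, -0.001, 0.0]
contact_force: [-0.2, 0.3, -0.2]
opening: 0.738
finger_force: 0.0
[[ 9.39325501e-04 -9.51780428e-01 -3.06778642e-01  7.88345892e-02]
 [ 9.99999521e-01  9.78691882e-04  2.55078806e-05  2.06829157e-05]
 [ 2.75963865e-04 -3.06778519e-01  9.51780891e-01 -1.46201424e-01]
 [ 0.00000000e+00  0.00000000e+00  0.00000000e+00  1.00000000e+00]] [[305.57023502   0.         279.24557002]
 [  0.         305.57023502 206.61262725]
 [  0.           0.           1.        ]]
```

View pics/both3.png

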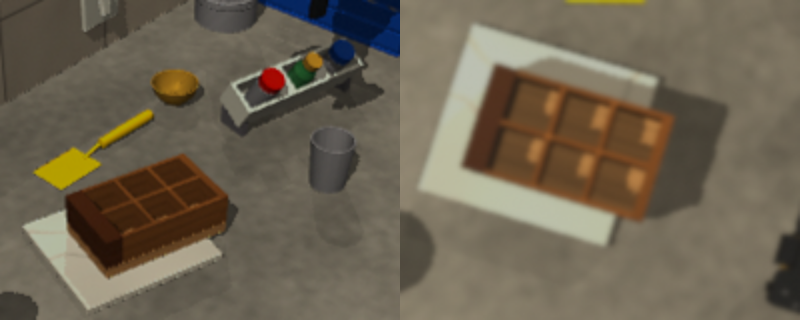

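The caddy lies on its back with all six pockets up, and its foot slightly past the board's edge. Next I measure its pose.

Run:
```python
from h import *;from plant import *
np.set_printoptions(precision=1,suppress=True)
T=load("top3");S=load("side3");h=hsv(T)
m=(h[...,0]<20)&(h[...,1]>90)&(h[...,2]>35);m[:,:200]=0;m[:,345:]=0;m[:175]=0;m[260:]=0
m=cv2.morphologyEx(m.astype(np.uint8),cv2.MORPH_CLOSE,np.ones((5,5)))
m=cv2.morphologyEx(m,cv2.MORPH_OPEN,np.ones((9,9)))
c=blobs(m)[0]
r=cv2.minAreaRect(np.array([onz(T,p[0],.078)[:2]*1000 for p in c],np.float32));bx=cv2.boxPoints(r);print(r);print(bx)
d=np.array([.31,.951]);d/=np.linalg.norm(d);u=np.array([d[1],-d[0]])
E=np.array([526.6,94])
for b in bx: print("along board",(b-E)@d,"lat",(b-E)@u)
# pixel of pts for side check: project box corners z=78
print("side px",[proj(S,[*(b/1000),.078]) for b in bx])
cv2.imwrite("pics/m3.png",cv2.resize(S["frame"][150:290,200:330],None,fx=4,fy=4)[...,::-1])
W=dict(np.load("wrist3.npz"));cv2.imwrite("pics/w3.png",W["frame"][...,::-1])
s=get_state()
# lids & rack estimate
x=np.array([.97,-.243,0]);a=np.array([-.5*.97,.5*.243,.866])
for n,P in(("red",[.5651,-.1789,.1048]),("blue",[.5259,-.3347,.1075])):
    o=proj(load("top0"),P); 
    for z in(.105,.109): print(n,z,onz(load("top0"),o,z)*1000, onz(load("side0"),proj(load("side0"),P),z)*1000)
```

```text
((543.7779541015625, 157.67115783691406), (200.89874267578125, 123.77725982666016), 71.68510437011719)
[[453.5  81.8]
 [571.   42.9]
 [634.1 233.6]
 [516.6 272.5]]
along board -34.307185210028834 lat -65.7453875271259
along board -34.86958472134805 lat 58.03061443418296
along board 166.02707451378478 lat 58.94343967887618
along board 166.58947402510398 lat -64.83256228243269
side px [array([314.2, 227.9]), array([290.7, 205.5]), array([231.4, 226.6]), array([252.8, 251.7])]
red 0.105 [ 565.1 -178.9  105. ] [ 564.9 -178.6  105. ]
red 0.109 [ 564.6 -177.9  109. ] [ 561.6 -173.2  109. ]
blue 0.105 [ 526.1 -335.6  105. ] [ 527.9 -338.5  105. ]
blue 0.109 [ 525.8 -334.1  109. ] [ 524.7 -332.4  109. ]
```

View pics/w3.png

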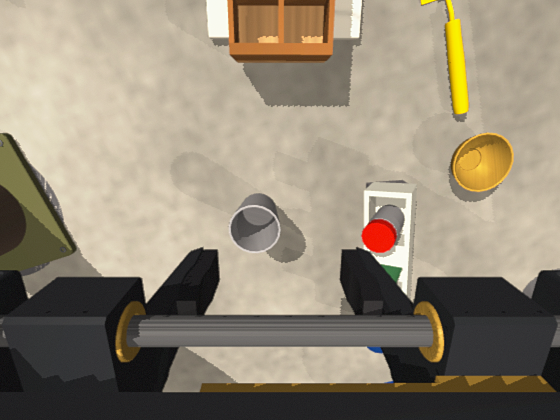

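The wrist view shows the foot side at about (280,50), the red lid at (380,236), the tumbler at (255,225) and the katori at (482,162). The foot overhangs the edge by about 31–34 mm, so I will slide the caddy along the board by pushing on its foot.

Run:
```python
from h import *;from plant import *
s=get_state();go(s,[.5026,.0302,.035],down(72))
```

```text
shift mm [102.3   3.1 283.6] rotvec [-0.0004 -0.0006  0.0015] deg 0.1
```

```bash
python3 -m jog '[[[0.014,0.0005,0.0405,0,0,0],[0.014,0.0005,0.0405,0,0,0],[0.014,0.0005,0.0405,0,0,0],[0.014,0.0005,0.0405,0,0,0],[0.014,0.0005,0.0405,0,0,0],[0.016,0.0003,0.0405,0,0,0],[0.016,0.0003,0.0405,0,0,0],[0,0,0,0,0,0]]]'
python3 -m jog '[[[0.008,0,0,0,0,0],[0.008,0,0,0,0,0],[0.008,0,0,0,0,0],[0.006,0,0,0,0,0],[0.006,0,0,0,0,0],[0.006,0,0,0,0,0],[0.006,0,0,0,0,0],[0.004,0,0,0,0,0],[0.003,0,0,0,0,0],[0,0,0,0,0,0]]]'
```

```text
clock: 6.72
tool_pos: [0.5012, 0.0314, 0.0328]
eef_rot: [0.807, 0.59, -0.002, -0.002]
contact_force: [-0.5, 1.1, 0.5]
opening: 0.736
finger_force: 0.0
clock: 7.98
tool_pos: [0.5198, 0.0817, 0.0351]
eef_rot: [0.809, 0.588, 0.0, -0.0]
contact_force: [-0.7, -1.3, 0.3]
opening: 0.738
finger_force: 0.3
```

Back off, then re-measure from above.

```bash
python3 -m jog '[[[-0.01,0,0,0,0,0],[-0.03,0,-0.01,0,0,0],[-0.04,0,-0.05,0,0,0],[-0.04,0,-0.05,0,0,0],[-0.04,0,-0.05,0,0,0],[-0.03,0,-0.05,0,0,0],[0,0,-0.05,0,0,0],[0,0,0,0,0,0]]]'
cat >> h.py <<'E'
def caddy(T):
    h=hsv(T)
    m=(h[...,0]<20)&(h[...,1]>90)&(h[...,2]>35);m[:,:200]=0;m[:,345:]=0;m[:175]=0;m[260:]=0
    m=cv2.morphologyEx(m.astype(np.uint8),cv2.MORPH_CLOSE,np.ones((5,5)))
    m=cv2.morphologyEx(m,cv2.MORPH_OPEN,np.ones((9,9)))
    r=cv2.minAreaRect(np.array([onz(T,p[0],.078)[:2]*1000 for p in blobs(m)[0]],np.float32));return r,cv2.boxPoints(r)
E
python3 - <<'E'
from h import *;from plant import *
T=snapshot("top");np.savez("top4.npz",**T)
r,bx=caddy(T);print(r)
d=np.array([.31,.951]);u=np.array([d[1],-d[0]]);E=np.array([526.6,94])
for b in bx: print(b,"along",(b-E)@d,"lat",(b-E)@u)
s=get_state();d=snapshot("wrist");np.savez("wrist4.npz",frame=d["frame"],mtx=d["mtx"],mount=d["mount"],p=s["tool_pos"],q=s["eef_rot"]);print(s["tool_pos"])
cv2.imwrite("pics/w4.png",d["frame"][...,::-1])
E
```

```text
clock: 8.98
tool_pos: [0.4638, -0.098, 0.2949]
eef_rot: [0.81, 0.587, 0.003, 0.003]
contact_force: [-0.5, -0.2, -1.1]
opening: 0.738
finger_force: 0.0
((552.2205810546875, 185.30999755859375), (201.771240234375, 119.18536376953125), 72.03360748291016)
[464.4147 107.7257] along -6.224300895690925 lat -63.39318421325685
[577.7883   70.96191] along -6.0408446578979555 lat 55.821910910034156
[640.0265 262.8943] along 195.78067871093748 lat 55.51136228027341
[526.65283 299.65808] along 195.5972130126953 lat -63.7037618652344
[ 0.46238982 -0.09771207  0.29284694]
```

View pics/w4.png

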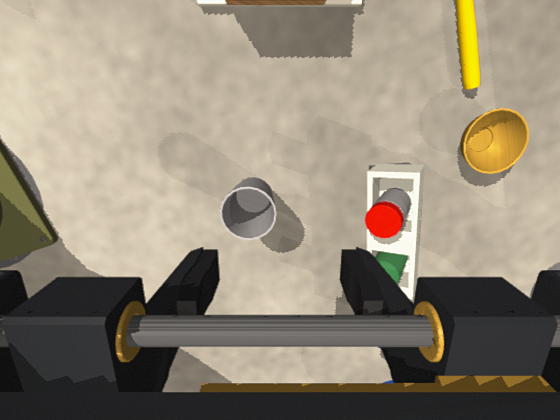

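The foot is now within about 4 mm of the board's edge and square to it. In the wrist view the red lid is at about (385,219). I compute the tin grasp poses and fuse in the wrist ray.

```bash
cat >> h.py <<'E'
def wray(W,uv):
    Rt=R.from_quat(W["q"]).as_matrix();M=W["mount"]
    c=np.linalg.inv(W["mtx"])@np.array([uv[0],uv[1],1.])
    r=Rt@(M[:3,:3]@c);o=W["p"]+Rt@M[:3,3];return o,r/np.linalg.norm(r)
def lid(f,col,amin=20):
    h=cv2.cvtColor(f,cv2.COLOR_RGB2HSV).astype(int);H,Sa,V=h[...,0],h[...,1],h[...,2]
    m=(((H<6)|(H>174))&(Sa>180)&(V>90)) if col=="red" else ((H>105)&(H<125)&(Sa>170)&(V>80))
    return blobs(m,1,amin)[0]
YR=np.array([.242,.970,0]);YR/=np.linalg.norm(YR);XR=np.array([YR[1],-YR[0],0])
A=-.5*XR+np.array([0,0,.8660254])
GR=tilt(np.cross(YR,-A),-A)  # tool y = +rack y, phi=166
E
python3 - <<'E'
from h import *;from plant import *
np.set_printoptions(precision=1,suppress=True)
W=dict(np.load("wrist4.npz"));c=lid(W["frame"],"red");print(cen(c),cv2.boundingRect(c))
o,r=wray(W,cen(c))
for z in(.105,.107): print(z,(o+r*(z-o[2])/r[2])*1000)
s=get_state()
top=np.array([.5645,-.178,.109]);tcp=top-A*(.080-.053)
print("YR",YR,"tcp grasp",tcp*1000,GR.as_matrix())
go(s,tcp+A*.12,GR)
print("shift after turn:",GR.inv().apply(tcp+A*.12-s["tool_pos"])*1000)
E
```

```text
[383.9 219.5] (365, 202, 38, 36)
0.105 [ 565.3 -178.2  105. ]
0.107 [ 564.8 -177.3  107. ]
YR [0.2 1.  0. ] tcp grasp [ 577.6 -181.3   85.6] [[-0.8  0.2  0.5]
 [ 0.2  1.  -0.1]
 [-0.5  0.  -0.9]]
shift mm [-47.9  76.5 102.1] rotvec [-0.4 -0.4 -1.6] deg 97.6
shift after turn: [-12.2 -53.2 124.8]
```

Run:
```python
from h import *;from plant import *
s=get_state();rv=(R.from_quat(s["eef_rot"]).inv()*GR).as_rotvec();print((rv/10).tolist())
```

```text
[-0.04282337945675276, -0.0398869455701323, -0.1599371086674087]
```

```bash
python3 -m jog '[[[0,0,0,-0.0428,-0.0399,-0.16],[0,0,0,-0.0428,-0.0399,-0.16],[0,0,0,-0.0428,-0.0399,-0.16],[0,0,0,-0.0428,-0.0399,-0.16],[0,0,0,-0.0428,-0.0399,-0.16],[0,0,0,-0.0428,-0.0399,-0.16],[0,0,0,-0.0428,-0.0399,-0.16],[0,0,0,-0.0428,-0.0399,-0.16],[0,0,0,-0.0428,-0.0399,-0.16],[0,0,0,-0.0428,-0.0399,-0.16],[0,0,0,0,0,0]]]'
python3 - <<'E'
from h import *;from plant import *
s=get_state();print(s["q"]);go(s,np.array([.5776,-.1813,.0856])+A*.12,GR)
E
```

```text
clock: 10.45
tool_pos: [0.4602, -0.0979, 0.2899]
eef_rot: [0.133, 0.958, -0.032, 0.251]
contact_force: [-0.4, -0.2, -1.6]
opening: 0.739
finger_force: 0.0
[ 0.37184197  0.3096799  -0.45066434  2.39884735  1.71478563  0.27607295
 -0.38190172]
shift mm [-17.  -50.9 124.3] rotvec [-0.0093 -0.0121 -0.0292] deg 1.9
```

```bash
python3 -m jog '[[[-0.004,-0.0128,0.031,-0.009,-0.012,-0.029],[-0.004,-0.0128,0.031,0,0,0],[-0.004,-0.0128,0.031,0,0,0],[-0.004,-0.0128,0.031,0,0,0],[0,0,0,0,0,0],[0,0,0,0,0,0]]]'
python3 - <<'E'
from h import *;from plant import *
s=get_state();go(s,np.array([.5776,-.1813,.0856]),GR)
d=snapshot("wrist");W=dict(frame=d["frame"],mtx=d["mtx"],mount=d["mount"],p=s["tool_pos"],q=s["eef_rot"])
c=lid(W["frame"],"red");print(cen(c),cv2.boundingRect(c));o,r=wray(W,cen(c))
for z in(.105,.109): print(z,(o+r*(z-o[2])/r[2])*1000)
cv2.imwrite("pics/w5.png",d["frame"][...,::-1])
E
```

```text
clock: 11.2
tool_pos: [0.5215, -0.1646, 0.1938]
eef_rot: [0.119, 0.958, -0.032, 0.258]
contact_force: [-0.2, 0.2, -0.1]
opening: 0.74
finger_force: 0.0
shift mm [  3.7  -2.5 123. ] rotvec [-0.001   0.0023 -0.002 ] deg 0.2
[275.49756888 198.68665586] (251, 174, 50, 50)
0.105 [ 561.74542538 -178.58965003  105.        ]
0.109 [ 557.68371082 -177.4942428   109.        ]
```

```bash
python3 -m jog '[[[0.0066,-0.0025,0.03,0,0,0],[0,0,0.03,0,0,0],[0,0,0.03,0,0,0],[0,0,0.02,0,0,0],[0,0,0.011,0,0,0],[0,0,0,0,0,0]]]'
python3 -m jog '[[[0,0,0,0,0,0],[0,0,0,0,0,0],[0,0,0,0,0,0],[0,0,0,0,0,0]]]' 0.02 25
```

```text
clock: 12.0
tool_pos: [0.5751, -0.1812, 0.0864]
eef_rot: [0.118, 0.958, -0.032, 0.259]
contact_force: [-0.5, -0.7, 0.3]
opening: 0.737
finger_force: 0.0
clock: 12.5
tool_pos: [0.5751, -0.1815, 0.0867]
eef_rot: [0.118, 0.958, -0.032, 0.259]
contact_force: [-3.1, 0.4, 5.3]
opening: 0.464
finger_force: 25.0
```

```bash
python3 -m jog '[[[0,0,-0.02,0,0,0],[0,0,-0.05,0,0,0],[0,0,-0.05,0,0,0],[0,0,-0.03,0,0,0],[0,0,0,0,0,0]]]'
python3 - <<'E'
from h import *;from plant import *
s=get_state();G=down(162);rv=(R.from_quat(s["eef_rot"]).inv()*G).as_rotvec();print(s["q"],(rv/3).round(4))
print("after turn",G.inv().apply(np.array([.5942,.2242,.18])-s["tool_pos"])*1000)
E
```

```text
clock: 13.12
tool_pos: [0.5014, -0.1632, 0.2173]
eef_rot: [0.118, 0.958, -0.033, 0.26]
contact_force: [0.8, -0.0, -1.3]
opening: 0.468
finger_force: 25.0
[ 0.60567387  0.56724582 -0.59477247  2.37057543  2.21547469  0.43645119
 -0.66827115] [0.0053 0.1767 0.0223]
after turn [ 31.43466518 397.14038961  37.30425814]
```

```bash
python3 -m jog '[[[0,0,0,0.0053,0.1767,0.0223],[0,0,0,0.0053,0.1767,0.0223],[0,0,0,0.0053,0.1767,0.0223],[0.004,0.049,0,0,0,0],[0.004,0.05,0,0,0,0],[0.004,0.05,0,0,0,0],[0.004,0.05,0,0,0,0],[0.004,0.05,0,0,0,0],[0.004,0.05,0,0,0,0],[0.004,0.05,0,0,0,0],[0.0034,0.048,0,0,0,0],[0,0,0,0,0,0]]]'
python3 -m jog '[[[0,0,0,0,0,0],[0,0,0,0,0,0]]]'
python3 - <<'E'
from h import *;from plant import *
s=get_state();print(s["q"]);go(s,[.5942,.2242,.18],down(162))
d=snapshot("wrist");np.savez("wrist6.npz",frame=d["frame"],mtx=d["mtx"],mount=d["mount"],p=s["tool_pos"],q=s["eef_rot"])
S=snapshot("side");f=cv2.resize(S["frame"][120:300,200:400],(467,420))
cv2.imwrite("pics/w6.png",cv2.resize(np.hstack([d["frame"],f]),(800,327))[...,::-1])
E
```

```text
clock: 14.62
tool_pos: [0.5694, 0.1964, 0.151]
eef_rot: [0.136, 0.976, -0.073, 0.154]
contact_force: [-0.4, -0.3, -0.9]
opening: 0.47
finger_force: 25.0
clock: 14.88
tool_pos: [0.5695, 0.1886, 0.1526]
eef_rot: [0.139, 0.975, -0.076, 0.155]
contact_force: [0.2, 0.5, -0.8]
opening: 0.469
finger_force: 25.0
[-0.22259119  0.79294425 -0.58844328  1.90607219  1.16887797  0.814533
 -0.31115951]
shift mm [-22.7  38.1 -25.6] rotvec [-0.1026  0.3319  0.0313] deg 20.0
```

View pics/w6.png

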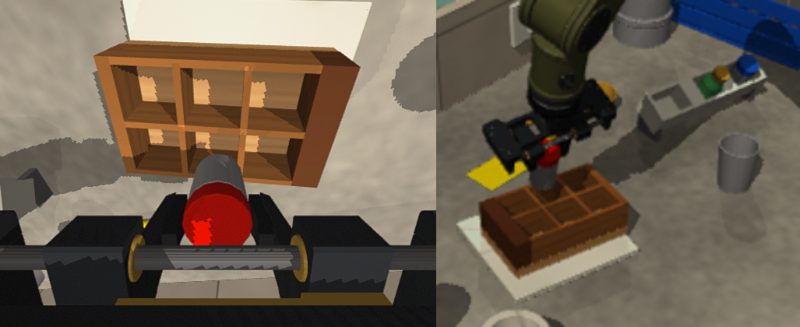

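The tin is held. The turn was cut short by joint speed (20° left), and the caddy is undisturbed. I lift and finish the turn more slowly.

```bash
python3 -m jog '[[[0,0,-0.02,0,0,0],[0,0,-0.01,-0.017,0.0553,0.0052],[0,0,0,-0.017,0.0553,0.0052],[0,0,0,-0.017,0.0553,0.0052],[0,0,0,-0.017,0.0553,0.0052],[0,0,0,-0.017,0.0553,0.0052],[0,0,0,-0.017,0.0553,0.0052],[0,0,0,0,0,0]]]'
python3 - <<'E'
from h import *;from plant import *
s=get_state();print(s["q"]);go(s,[.5942,.2242,.18],down(162))
E
```

```text
clock: 15.98
tool_pos: [0.5622, 0.1942, 0.1811]
eef_rot: [0.157, 0.988, 0.0, 0.001]
contact_force: [-0.2, 0.2, -2.0]
opening: 0.468
finger_force: 25.0
[ 0.03503314  0.83717358 -0.82375075  1.70005863  0.73962157  0.94280584
  0.17255732]
shift mm [-21.1  38.5   1.1] rotvec [ 0.0007  0.0012 -0.0019] deg 0.1
```

```bash
python3 -m jog '[[[-0.007,0.0128,0,0,0,0],[-0.007,0.0128,0,0,0,0],[-0.007,0.0128,0,0,0,0],[0,0,0,0,0,0],[0,0,0,0,0,0]]]'
python3 - <<'E'
from h import *;from plant import *
s=get_state();go(s,[.5942,.2242,.083],down(162))
d=snapshot("wrist");M=d["mount"]
c=lid(d["frame"],"red");x,y,w,h=cv2.boundingRect(c);print(cen(c),(x,y,w,h))
for v in (y,y+h/2,y+h):
    r=M[:3,:3]@np.linalg.inv(d["mtx"])@np.array([x+w/2,v,1.])
    print([ (M[:3,3]+r*(z-M[2,3])/r[2]).round(4).tolist() for z in(-.026,-.016)])
f=d["frame"];S=snapshot("side");g=cv2.resize(S["frame"][120:300,200:400],(467,420))
cv2.imwrite("pics/w7.png",cv2.resize(np.hstack([f,g]),(800,327))[...,::-1])
E
```

```text
clock: 16.6
tool_pos: [0.5922, 0.2261, 0.1814]
eef_rot: [0.155, 0.988, 0.0, 0.0]
contact_force: [-0.6, -0.8, -1.2]
opening: 0.471
finger_force: 25.0
shift mm [-2.5 -1.2 98.4] rotvec [0.0004 0.0007 0.0028] deg 0.2
[278.84433382 277.30732698] (234, 234, 91, 81)
[[0.0286, -0.0006, -0.026], [0.0244, -0.0006, -0.016]]
[[0.0091, -0.0005, -0.026], [0.0033, -0.0005, -0.016]]
[[-0.0122, -0.0005, -0.026], [-0.0199, -0.0005, -0.016]]
```

View pics/w7.png

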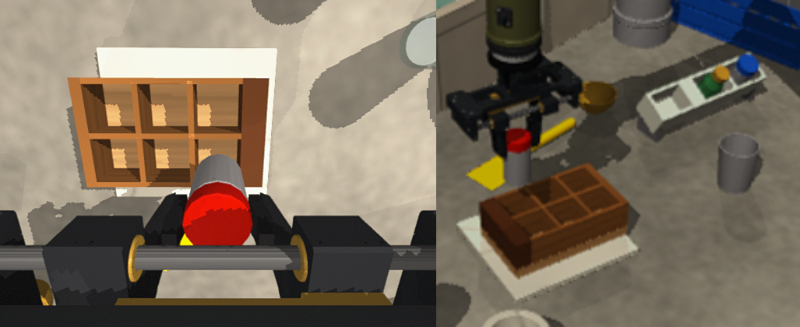

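The view shows the tin hanging upright above the far pocket on the arm-far side, clear of the caddy (crop tin bottom at about (218,155), caddy outline corners (70,80) and (270,78)). I refine the pocket position numerically from this wrist pose.

Run:
```python
from h import *;from plant import *
np.set_printoptions(precision=1,suppress=True,linewidth=200)
s=get_state();d=snapshot("wrist");W=dict(frame=d["frame"],mtx=d["mtx"],mount=d["mount"],p=s["tool_pos"],q=s["eef_rot"])
h=hsv(d);m=(h[...,0]<20)&(h[...,1]>100)&(h[...,2]>40);m[:,350:]=0
m=cv2.morphologyEx(m.astype(np.uint8),cv2.MORPH_OPEN,np.ones((3,3)))
Rt=R.from_quat(s["eef_rot"])
def tl(u,v):
    o,r=wray(W,(u,v));p=o+r*(.078-o[2])/r[2];return Rt.inv().apply(p-s["tool_pos"])*1000
for u in range(120,330,20):
    v=np.flatnonzero(m[:,u])[0]-.5; print("top edge",u,v,tl(u,v)[:2])
for v in range(115,240,20):
    u=np.flatnonzero(m[v])[0]-.5; print("left",v,u,tl(u,v)[:2])
for u in(145,205):
    print(u,"V along v150-195",h[150:196,u,2])
for v in(140,):
    print(v,"V along u 95-330 step1",h[v,95:330,2])
```

```text
top edge 120 98.5 [  86.7 -123.6]
top edge 140 99.5 [  86.  -108.3]
top edge 160 99.5 [ 86.  -92.8]
top edge 180 99.5 [ 86.  -77.4]
top edge 200 99.5 [ 86. -62.]
top edge 220 99.5 [ 86.  -46.5]
top edge 240 99.5 [ 86.  -31.1]
top edge 260 99.5 [ 86.  -15.7]
top edge 280 99.5 [86.1 -0.3]
top edge 300 99.5 [86.1 15.2]
top edge 320 99.5 [86.1 30.6]
left 115 88.5 [  74.5 -150.2]
left 135 92.5 [  59.2 -149.9]
left 155 95.5 [  43.3 -150.4]
left 175 99.5 [  26.7 -150.1]
left 195 103.5 [   9.5 -149.8]
left 215 106.5 [  -8.5 -150.4]
left 235 110.5 [ -27.3 -150.1]
145 V along v150-195 [245 246 247 249 248 246 244 241 239 239 244 196 119 104 111 113 109 110 114 111 115 204 211 208 207 206 208 210 182 169 168 166 162 155 154 152 153 156 156 159 173 251 253 250 246 241]
205 V along v150-195 [245 246 247 248 247 245 242 242 241 242 246 202 121 105 112 109 106 113 116 109 109 172 199 199 199 198 200 199 178 164 162 161 156 154 154 152 151 156 156 158 156 175 246 246 243 240]
140 V along u 95-330 step1 [191 190 188 189 188 189 189 188 189 189 191 191 191 173 108 105 106 106 108 110 112 111 112 113 112 109 106 103 101  98 103 107 108 107 106 107 106 106 103 102 133 212 244 242 241 239 240 240 240
 239 239 240 240 240 240 240 242 244 231 163 158 162 162 160 162 161 162 161 161 162 160 162 161 160 160 167 180 192 190 191 191 192 194 175 109 103 107 114 115 113 109 102  99 102 109 107 107 104
 103 155 236 244 241 240 240 240 241 241 240 241 241 241 241 241 241 243 235 170 158 160 163 163 163 161 163 161 159 161 160 162 162 161 161 162 162 162 162 161 159 161 160 161 161 162 162 168 187
 192 193 190 192 192 190 159 108 105 103 117 190 249 244 241 241 241 241 241 242 241 241 241 242 243 242 244 246 233 166 160 162 164 164 164 163 164 164 163 165 165 164 162 165 164 164 163 163 163
 164 163 163 165 164 165 163 163 164 162 163 163 165 167 150  61  47  50  55  70 111 122 120 119 119 119 119 121 119 118 119 118 120 119 121 117 119 119 118]
```

```bash
python3 -m jog '[[[0,-0.001,0.03,0,0,0],[0,0,0.02,0,0,0],[0,0,0.015,0,0,0],[0,0,0.01,0,0,0],[0,0,0.01,0,0,0],[0,0,0.01,0,0,0],[0,0,0,0,0,0]]]'
```

```text
clock: 17.62
tool_pos: [0.5926, 0.2258, 0.0861]
eef_rot: [0.155, 0.988, 0.001, 0.0]
contact_force: [-0.2, -0.4, -0.5]
opening: 0.469
finger_force: 25.0
```

```bash
python3 -m jog '[[[0,0,0,0,0,0],[0,0,0,0,0,0],[0,0,0,0,0,0]]]' 0.06
python3 -m jog '[[[0,0,-0.015,0,0,0],[0,0,-0.03,0,0,0],[0,0,-0.04,0,0,0],[0,0,-0.05,0,0,0],[0,0,-0.05,0,0,0],[0,0,0,0,0,0]]]'
python3 - <<'E'
from h import *;from plant import *
np.set_printoptions(precision=4,suppress=True)
s=get_state();d=snapshot("wrist");W=dict(frame=d["frame"],mtx=d["mtx"],mount=d["mount"],p=s["tool_pos"],q=s["eef_rot"])
print(s["tool_pos"]);c=lid(d["frame"],"red");o,r=wray(W,cen(c));print("wrist ray at z .11",o+r*(.11-o[2])/r[2],cv2.boundingRect(c))
S=snapshot("side");c=lid(S["frame"],"red");c=[c for c in [c]][0];o,r=ray(S,cen(c));print("side",cen(c),o+r*(.11-o[2])/r[2])
print("expected side px",proj(S,[.5925,.2248,.105]))
T=load("top0")
x=np.array([.5259,-.3347,.1075])
# blue: same correction as red (dx=-3.9,dz+4 from triangulated)
top=np.array([.5225,-.3340,.109]);tcp=top-A*.027
rv=(R.from_quat(s["eef_rot"]).inv()*GR).as_rotvec();print("rv/6",(rv/6).round(4))
go(s,tcp+A*.13,GR);print(tcp,tcp+A*.13)
E
```

```text
clock: 18.0
tool_pos: [0.5929, 0.2258, 0.0869]
eef_rot: [0.155, 0.988, 0.001, 0.001]
contact_force: [-0.3, 0.5, -0.6]
opening: 0.682
finger_force: 0.0
clock: 18.75
tool_pos: [0.594, 0.2277, 0.2772]
eef_rot: [0.155, 0.988, 0.004, 0.004]
contact_force: [0.9, 0.4, -0.2]
opening: 0.682
finger_force: 0.0
[0.594  0.2277 0.2772]
wrist ray at z .11 [0.5897 0.2267 0.11  ] (257, 163, 40, 40)
side [244.0833 224.8769] [0.5847 0.2329 0.11  ]
expected side px [244.0443 223.7531]
rv/6 [-0.0015 -0.0861 -0.0114]
shift mm [ -52.5 -560.8   74.1] rotvec [-0.0088 -0.5167 -0.0683] deg 29.9
[ 0.5356 -0.3373  0.0856] [ 0.4725 -0.3215  0.1982]
```

Red is in its pocket (side view lid at (244,225), expected (244,224)). Next is blue.

```bash
python3 -m jog '[[[-0.0044,-0.0467,0,0,0,0],[-0.0044,-0.0467,0,0,0,0],[-0.0044,-0.0467,0,0,0,0],[-0.0044,-0.0467,0,0,0,0],[-0.0044,-0.0467,0,0,0,0],[-0.0044,-0.0467,0,0,0,0],[-0.0044,-0.0467,0,0,0,0],[-0.0044,-0.0467,0,0,0,0],[-0.0044,-0.0467,0,0,0,0],[-0.0044,-0.0467,0,0,0,0],[-0.0044,-0.0467,0,0,0,0],[-0.0044,-0.0467,0,0,0,0]]]' 0.065
python3 -m jog '[[[0,0,0,0,0,0],[0,0,0,-0.0009,-0.0517,-0.0068],[0,0,0,-0.0009,-0.0517,-0.0068],[0,0,0,-0.0009,-0.0517,-0.0068],[0,0,0,-0.0009,-0.0517,-0.0068],[0,0,0,-0.0009,-0.0517,-0.0068],[0,0,0,-0.0009,-0.0517,-0.0068],[0,0,0,-0.0009,-0.0517,-0.0068],[0,0,0,-0.0009,-0.0517,-0.0068],[0,0,0,-0.0009,-0.0517,-0.0068],[0,0,0,-0.0009,-0.0517,-0.0068],[0,0,0,0,0,0]]]'
python3 - <<'E'
from h import *;from plant import *
s=get_state();print(s["q"]);tcp=np.array([.5356,-.3373,.0856])
go(s,tcp+A*.12,GR)
d=snapshot("wrist");W=dict(frame=d["frame"],mtx=d["mtx"],mount=d["mount"],p=s["tool_pos"],q=s["eef_rot"])
c=lid(d["frame"],"blue",100);o,r=wray(W,cen(c));print(cv2.boundingRect(c),[(o+r*(z-o[2])/r[2]).round(4) for z in(.105,.107,.109)])
E
```

```text
clock: 20.35
tool_pos: [0.4691, -0.3254, 0.269]
eef_rot: [0.155, 0.988, 0.001, -0.001]
contact_force: [1.1, -1.0, -0.4]
opening: 0.74
finger_force: 0.0
clock: 21.85
tool_pos: [0.4692, -0.3227, 0.2692]
eef_rot: [0.116, 0.96, -0.034, 0.252]
contact_force: [-0.0, -0.8, -0.2]
opening: 0.738
finger_force: 0.0
[ 1.11557171  0.53525458 -0.74538492  2.14216766  1.25544375  0.22794417
  0.67506978]
shift mm [32.2  2.4 73.3] rotvec [-0.0055 -0.0102  0.0047] deg 0.7
(0, 136, 214, 141) [array([ 0.5334, -0.5548,  0.105 ]), array([ 0.5318, -0.5527,  0.107 ]), array([ 0.5303, -0.5506,  0.109 ])]
```

```bash
python3 -m jog '[[[0.008,0.0006,0.018,-0.0055,-0.0102,0.0047],[0.008,0.0006,0.018,0,0,0],[0.008,0.0006,0.018,0,0,0],[0.008,0.0006,0.018,0,0,0],[0,0,0,0,0,0],[0,0,0,0,0,0]]]'
python3 - <<'E'
from h import *;from plant import *
s=get_state();tcp=np.array([.5356,-.3373,.0856]);go(s,tcp,GR)
d=snapshot("wrist");W=dict(frame=d["frame"],mtx=d["mtx"],mount=d["mount"],p=s["tool_pos"],q=s["eef_rot"])
f=d["frame"].copy();f[:,:225]=0;f[:,335:]=0;f[:120]=0;f[290:]=0
c=lid(f,"blue",100);o,r=wray(W,cen(c));print(cen(c),cv2.boundingRect(c),[(o+r*(z-o[2])/r[2]).round(4) for z in(.105,.107,.109)])
E
```

```text
clock: 22.65
tool_pos: [0.4804, -0.326, 0.1989]
eef_rot: [0.119, 0.958, -0.035, 0.26]
contact_force: [1.0, -0.1, 0.8]
opening: 0.739
finger_force: 0.0
shift mm [  8.7   3.2 126.2] rotvec [-0.0062  0.0063 -0.0012] deg 0.5
[283.93065832 195.91377348] (261, 172, 47, 49) [array([ 0.5247, -0.3342,  0.105 ]), array([ 0.5226, -0.3338,  0.107 ]), array([ 0.5206, -0.3333,  0.109 ])]
```

```bash
python3 -m jog '[[[0.009,0.003,0.03,0,0,0],[0,0,0.03,0,0,0],[0,0,0.03,0,0,0],[0,0,0.02,0,0,0],[0,0,0.0155,0,0,0],[0,0,0,0,0,0]]]'
python3 -m jog '[[[0,0,0,0,0,0],[0,0,0,0,0,0],[0,0,0,0,0,0],[0,0,0,0,0,0]]]' 0.02 25
python3 -m jog '[[[0,0,-0.02,0,0,0],[0,0,-0.05,0,0,0],[0,0,-0.05,0,0,0],[0,0,-0.03,0,0,0],[0,0,0,0,0,0]]]'
python3 - <<'E'
from h import *;from plant import *
s=get_state();G=down(162);rv=(R.from_quat(s["eef_rot"]).inv()*G).as_rotvec();print(s["q"],(rv/9).round(4))
print("after turn",G.inv().apply(np.array([.5046,.1356,.19])-s["tool_pos"])*1000)
E
```

```text
clock: 23.45
tool_pos: [0.5345, -0.3375, 0.0853]
eef_rot: [0.119, 0.958, -0.035, 0.259]
contact_force: [-0.5, -0.8, -0.4]
opening: 0.738
finger_force: 0.0
clock: 23.95
tool_pos: [0.5343, -0.3374, 0.0862]
eef_rot: [0.119, 0.958, -0.035, 0.26]
contact_force: [-1.6, 1.5, 4.8]
opening: 0.467
finger_force: 24.9
clock: 24.58
tool_pos: [0.4604, -0.3186, 0.2166]
eef_rot: [0.119, 0.958, -0.036, 0.26]
contact_force: [0.9, -0.2, -1.3]
opening: 0.47
finger_force: 24.9
[ 1.14953204  0.66207177 -0.82678255  2.24135483  1.96670929  0.34288577
 -0.00745198] [0.001  0.059  0.0073]
after turn [ 98.29509997 445.66460636  26.57408282]
```

```bash
python3 -m jog '[[[0,0,-0.02,0,0,0],[0,0,0,0.001,0.059,0.0073],[0,0,0,0.001,0.059,0.0073],[0,0,0,0.001,0.059,0.0073],[0,0,0,0.001,0.059,0.0073],[0,0,0,0.001,0.059,0.0073],[0,0,0,0.001,0.059,0.0073],[0,0,0,0.001,0.059,0.0073],[0,0,0,0.001,0.059,0.0073],[0,0,0,0.001,0.059,0.0073],[0,0,0,0,0,0]]]'
python3 - <<'E'
from h import *;from plant import *
s=get_state();print(s["q"]);go(s,[.5046,.1356,.19],down(162))
E
```

```text
clock: 25.95
tool_pos: [0.4532, -0.3205, 0.2299]
eef_rot: [0.157, 0.987, -0.007, 0.019]
contact_force: [-0.2, 1.3, -0.6]
opening: 0.467
finger_force: 24.9
[ 1.02783641  0.70950756 -0.85222747  1.8090406   0.68685995  0.89910716
  1.11964999]
shift mm [ 94.1 449.8  32.9] rotvec [-0.0073  0.0404 -0.0013] deg 2.4
```

```bash
python3 -m jog '[[[0,0,0,-0.0073,0.0404,-0.0013],[0.0085,0.041,0,0,0,0],[0.0085,0.041,0,0,0,0],[0.0085,0.041,0,0,0,0],[0.0085,0.041,0,0,0,0],[0.0085,0.041,0,0,0,0],[0.0085,0.041,0,0,0,0],[0.0085,0.041,0,0,0,0],[0.0085,0.041,0,0,0,0],[0.0085,0.041,0,0,0,0],[0.0085,0.041,0,0,0,0],[0.0085,0.04,0,0,0,0]]]'
python3 -m jog '[[[0,0,0,0,0,0],[0,0,0,0,0,0]]]'
python3 - <<'E'
from h import *;from plant import *
s=get_state();print(s["q"]);go(s,[.5046,.1356,.18],down(162))
E
```

```text
clock: 27.45
tool_pos: [0.5022, 0.1369, 0.2297]
eef_rot: [0.156, 0.988, -0.001, 0.0]
contact_force: [0.2, -0.0, -0.6]
opening: 0.467
finger_force: 24.9
clock: 27.7
tool_pos: [0.5021, 0.1349, 0.2298]
eef_rot: [0.157, 0.988, -0.002, -0.0]
contact_force: [-0.2, 0.1, -0.2]
opening: 0.471
finger_force: 24.9
[ 0.12748438  0.66666345 -0.80125297  1.87124568  0.62108194  0.87516457
  0.27102415]
shift mm [-2.2  1.7 49.8] rotvec [-0.0038  0.0005 -0.0003] deg 0.2
```

```bash
python3 -m jog '[[[-0.0022,0.0017,0.025,-0.0038,0.0005,0],[0,0,0.025,0,0,0],[0,0,0,0,0,0],[0,0,0,0,0,0]]]'
python3 - <<'E'
from h import *;from plant import *
np.set_printoptions(precision=1,suppress=True,linewidth=200)
s=get_state();go(s,[.5046,.1356,.086],down(162))
d=snapshot("wrist");W=dict(frame=d["frame"],mtx=d["mtx"],mount=d["mount"],p=s["tool_pos"],q=s["eef_rot"])
h=hsv(d);m=(h[...,0]<20)&(h[...,1]>100)&(h[...,2]>40);m[230:]=0
m=cv2.morphologyEx(m.astype(np.uint8),cv2.MORPH_OPEN,np.ones((3,3)))
Rt=R.from_quat(s["eef_rot"])
def tl(u,v,z=.078):
    o,r=wray(W,(u,v));p=o+r*(z-o[2])/r[2];return Rt.inv().apply(p-s["tool_pos"])*1000
for u in range(240,480,30):
    v=np.flatnonzero(m[:,u])[:1]-.5
    if len(v): print("top edge",u,v[0],tl(u,v[0])[:2])
for v in range(180,230,10):
    uu=np.flatnonzero(m[v])
    if len(uu): print("left/right",v,uu[0]-.5,tl(uu[0]-.5,v)[:2],uu[-1]+.5,tl(uu[-1]+.5,v)[:2])
print("col281 V,S v170-240",h[170:240,281,2],h[170:240,281,1])
E
```

```text
clock: 28.2
tool_pos: [0.5056, 0.1364, 0.1812]
eef_rot: [0.157, 0.988, 0.001, 0.001]
contact_force: [0.1, -0.3, -1.4]
opening: 0.468
finger_force: 24.9
shift mm [ 0.9 -1.3 95.2] rotvec [ 0.  0. -0.] deg 0.2
top edge 240 161.5 [ 38.1 -32.9]
top edge 270 158.5 [40.6 -8.3]
top edge 300 158.5 [40.6 16.1]
top edge 330 158.5 [40.6 40.6]
top edge 360 157.5 [41.5 65. ]
top edge 390 157.5 [41.5 89.5]
top edge 420 157.5 [ 41.5 114. ]
top edge 450 161.5 [ 38.3 139. ]
left/right 180 234.5 [ 22.7 -38.1] 473.5 [ 22.8 161.3]
left/right 190 234.5 [ 14.1 -38.5] 471.5 [ 14.2 161.3]
left/right 200 235.5 [  5.3 -38. ] 469.5 [  5.4 161.3]
left/right 210 235.5 [ -3.7 -38.4] 467.5 [ -3.6 161.3]
left/right 220 236.5 [-12.9 -37.9] 465.5 [-12.8 161.3]
col281 V,S v170-240 [199 204 203 201 202 204 205 151 139 147 147 148 149 150 151 155 157 155 153 151 148 148 149 151 152 154 157 158 160 163 168 168 141 111 110 110 114 113 113 115 114 115 116 116 115 117 117 117 117
 118 118 120 120 121 120 121 121 120 120 119 122 122 121 122 120 121 139 175 153 125] [177 179 178 178 178 179 180 145 138 137 137 138 137 138 138 138 140 138 143 138 140 138 139 140 139 137 138 139 139 139 141 141  89  21  12  12  16  20  16  18  13  18  18  18  16  17  15  15  17
  17  17  21  21  21  19  17  19  17  15  13  21  17  17  13  15  15  22  22  47 167]
```

```bash
python3 -m jog '[[[0.003,-0.0014,0.02,0,0,0],[0,0,0.015,0,0,0],[0,0,0.008,0,0,0],[0,0,0.005,0,0,0],[0,0,0.005,0,0,0],[0,0,0,0,0,0]]]'
python3 -m jog '[[[0,0,0.007,0,0,0],[0,0,0.007,0,0,0],[0,0,0,0,0,0]]]'
```

```text
clock: 29.0
tool_pos: [0.5021, 0.1367, 0.1275]
eef_rot: [0.157, 0.988, 0.001, 0.001]
contact_force: [-0.0, 0.3, -0.8]
opening: 0.467
finger_force: 24.9
clock: 29.38
tool_pos: [0.5017, 0.1365, 0.113]
eef_rot: [0.157, 0.988, 0.001, 0.0]
contact_force: [-0.5, -0.6, -0.6]
opening: 0.475
finger_force: 24.9
```

```bash
python3 -m jog '[[[0,0,0.009,0,0,0],[0,0,0.009,0,0,0],[0,0,0.009,0,0,0],[0,0,0,0,0,0]]]'
python3 -m jog '[[[0,0,0,0,0,0],[0,0,0,0,0,0],[0,0,0,0,0,0]]]' 0.06
python3 -m jog '[[[0,0,-0.015,0,0,0],[0,0,-0.03,0,0,0],[0,0,-0.05,0,0,0],[0,0,-0.05,0,0,0],[0,0,-0.05,0,0,0],[0,-0.05,0,0,0,0],[0,-0.05,0,0,0,0],[0,-0.05,0,0,0,0],[0,-0.05,0,0,0,0],[0,-0.05,0,0,0,0],[0,0,0,0,0,0]]]'
python3 - <<'E'
from h import *;from plant import *
np.set_printoptions(precision=4,suppress=True)
T=snapshot("top");S=snapshot("side")
for k,a,b in(("red",.5925,.2248),("blue",.5046,.1356)):
    pts=[]
    for d,(r0,r1,c0,c1) in((T,(160,290,190,340)),(S,(170,290,200,335))):
        f=np.zeros_like(d["frame"]);f[r0:r1,c0:c1]=d["frame"][r0:r1,c0:c1]
        c=lid(f,k);pts.append(cen(c))
    print(k,tri(T,pts[0],S,pts[1]),"expected",a,b,"top ray at .107",onz(T,pts[0],.107))
r,bx=caddy(T);print(r)
d=np.array([.31,.951]);E=np.array([526.6,94]);print([(b-E)@d for b in bx])
# bystanders: difference from first top picture
D=np.abs(T["frame"].astype(int)-load("top0")["frame"]).max(2)>60
D=cv2.morphologyEx(D.astype(np.uint8),cv2.MORPH_OPEN,np.ones((3,3)))
for c in blobs(D,10,15): print("changed",cv2.boundingRect(c),cv2.contourArea(c))
E
```

```text
clock: 29.88
tool_pos: [0.5022, 0.1371, 0.0861]
eef_rot: [0.156, 0.988, 0.001, 0.0]
contact_force: [1.0, 0.6, -1.1]
opening: 0.472
finger_force: 25.0
clock: 30.25
tool_pos: [0.5022, 0.1367, 0.0867]
eef_rot: [0.157, 0.988, 0.001, 0.001]
contact_force: [0.0, 0.4, -0.4]
opening: 0.682
finger_force: 0.0
clock: 31.62
tool_pos: [0.4225, -0.1053, 0.2813]
eef_rot: [0.16, 0.987, -0.0, -0.0]
contact_force: [-0.3, 0.8, 1.0]
opening: 0.681
finger_force: 0.0
red (array([0.5919, 0.2277, 0.1036]), np.float64(0.0027490540826342366)) expected 0.5925 0.2248 top ray at .107 [0.5926 0.2281 0.107 ]
blue (array([0.5046, 0.1365, 0.103 ]), np.float64(0.0014549526813320247)) expected 0.5046 0.1356 top ray at .107 [0.505  0.1367 0.107 ]
((552.0316162109375, 185.21768188476562), (201.89727783203125, 118.83782196044922), 72.42082214355469)
[np.float64(-6.831732978820807), np.float64(-5.845504737854011), np.float64(196.09537322998045), np.float64(195.10914498901366)]
changed (377, 248, 151, 94) 3771.5
changed (205, 184, 93, 62) 3656.5
changed (479, 362, 81, 58) 3067.0
changed (336, 238, 35, 32) 573.5
changed (378, 191, 24, 22) 361.0
changed (294, 206, 23, 48) 275.0
changed (442, 204, 18, 22) 239.0
changed (432, 314, 17, 29) 231.5
changed (464, 334, 12, 15) 72.5
changed (450, 348, 8, 11) 33.0
```

Both lids sit at the seated height and their expected places. The caddy is unmoved since the slide, and nothing else changed apart from the arm and its shadow. Handing in.

```bash
python3 -c "
from plant import *
print(finish_job())"
```

```text
the job is handed in; nothing more can be done
None
```

The job is handed in at about 32 s of the 66 s: the caddy lies on its back on the board with its foot about 4 mm past the edge (it landed about 33 mm over, so I slid it back along the board), the red and blue tins measure upright and fully down in separate pockets, and the top view shows the bottle and other things unmoved.

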